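# Swap tubes between the viewing tray and the specimen pot

## Task

The two yellow-capped specimen tubes on the grey tray have been viewed: pack both back upright into the round blue pot among the black-capped ones, and take the red-capped tube, which is to be viewed next, out of the pot and stand it upright on the tray. At the end all seven yellow- and black-capped tubes stand flat on the pot's floor; lower the tubes gently rather than dropping them, tip none over, do not take any black-capped tube out, and leave the pot and everything else where it is.

Things in the scene. Friction and masses are not known exactly. Their poses are not given: they have to be found in the camera images.
- pot: blue round open pot with a white band, loose, 0.4 to 0.8 kg: inside 98 mm across, outside 106, 55 mm tall, floor 6 mm thick; origin under its centre. Holds seven 30 mm tubes, one in the middle and six round it 32 mm out, with 2 mm of play. At the start: five black-capped (one in the middle), the red-capped one, and one empty outer place, not next to the red one
- tray: grey viewing tray, fixed, 150 mm (its x) by 270 mm (its y), rim 16 mm high and 5 mm wide, floor 5 mm thick; origin at the centre of its underside. It carries the two yellow-capped tubes and a petri dish, roughly in a row along its y about 85 mm apart in any order; it may stand to the left or right of the pot
- red: clear flat-bottomed specimen tube with a red ribbed cap, a tall one: 120 mm tall in all and 30 mm in diameter (cap, top 22 mm, the same width; the foot edge is bevelled, 23 mm across at the bottom widening to 30 mm at 5 mm up), about 60 g; origin at the centre of its underside, z up its axis; stands in the pot among the black-capped tubes, so 42 mm of it show above them
- yellow1: clear flat-bottomed specimen tube with a yellow ribbed cap, a tall one: 120 mm tall in all and 30 mm in diameter (cap, top 22 mm, the same width; the foot edge is bevelled, 23 mm across at the bottom widening to 30 mm at 5 mm up), about 60 g; origin at the centre of its underside, z up its axis; stands on the tray
- yellow2: clear flat-bottomed specimen tube with a yellow ribbed cap, a tall one: 120 mm tall in all and 30 mm in diameter (cap, top 22 mm, the same width; the foot edge is bevelled, 23 mm across at the bottom widening to 30 mm at 5 mm up), about 60 g; origin at the centre of its underside, z up its axis; stands on the tray
- black1: clear flat-bottomed specimen tube with a black ribbed cap, a short one: 78 mm tall and 30 mm in diameter, same bevelled foot, about 40 g, loose; origin at the centre of its underside, z up its axis; at the start in the middle of the pot; it stays in the pot but may be nudged aside there
- black2: clear flat-bottomed specimen tube with a black ribbed cap, a short one: 78 mm tall and 30 mm in diameter, same bevelled foot, about 40 g, loose; origin at the centre of its underside, z up its axis; at the start one of the outer ring in the pot; it stays in the pot but may be nudged aside there
- black3: clear flat-bottomed specimen tube with a black ribbed cap, a short one: 78 mm tall and 30 mm in diameter, same bevelled foot, about 40 g, loose; origin at the centre of its underside, z up its axis; at the start one of the outer ring in the pot; it stays in the pot but may be nudged aside there
- black4: clear flat-bottomed specimen tube with a black ribbed cap, a short one: 78 mm tall and 30 mm in diameter, same bevelled foot, about 40 g, loose; origin at the centre of its underside, z up its axis; at the start one of the outer ring in the pot; it stays in the pot but may be nudged aside there
- black5: clear flat-bottomed specimen tube with a black ribbed cap, a short one: 78 mm tall and 30 mm in diameter, same bevelled foot, about 40 g, loose; origin at the centre of its underside, z up its axis; at the start one of the outer ring in the pot; it stays in the pot but may be nudged aside there
- petri: round clear petri dish with its lid on, 60 mm across and 14 mm high, loose on the tray; origin at the centre of its underside; bystander
- jar: clear specimen jar with a green screw lid, 60 mm across and 74 mm tall, loose, beyond the tray and the pot; origin at the centre of its underside; bystander
- brush: small flat brush with a wooden handle, 170 mm long, lying on the table beyond the pot and tray; origin on the table under its middle, x along it; bystander
- slice: round slice of a branch, 104 mm across and 19 mm thick, lying flat; origin at the centre of its underside; bystander
- lens: hand lens lying flat, ring 68 mm across and 10 mm high, black handle 85 mm long towards its -x; origin under the centre of the ring; bystander

How it is judged (in metres and radians):
At the end, for the whole second after the job is handed in: All seven yellow- and black-capped tubes at rest on the pot floor: axis within 36 mm of its middle, foot within 3.5 mm of the floor, tilt under 3.4 deg; pot level; red-capped tube at rest on the tray floor (within 4 mm), upright to 3.4 deg, within 60 mm (tray x) and 120 mm (tray y) of its middle (horizontal distance between each of black1, black2, black3, black4, black5, yellow1, yellow2 and pot below 0.036 m and z of black1 in the frame of pot between 0.002 and 0.0095 m and angle between each of black1, black2, black3, black4, black5, yellow1, yellow2, red's own z axis and vertical below 0.06 rad and linear speed of each of black1, black2, black3, black4, black5, yellow1, yellow2, red below 0.02 m/s and z of black2 in the frame of pot between 0.002 and 0.0095 m and z of black3 in the frame of pot between 0.002 and 0.0095 m and z of black4 in the frame of pot between 0.002 and 0.0095 m and z of black5 in the frame of pot between 0.002 and 0.0095 m and z of yellow1 in the frame of pot between 0.002 and 0.0095 m and z of yellow2 in the frame of pot between 0.002 and 0.0095 m and angle between pot's own z axis and vertical below 0.03 rad and x of red in the frame of tray between -0.06 and 0.06 m and y of red in the frame of tray between -0.12 and 0.12 m and z of red in the frame of tray between 0.001 and 0.009 m); the robot touches nothing.
It fails at once if a yellow- or red-capped tube is dropped: faster than 0.6 m/s inside the pot's rim or within 4 cm of the tray ((horizontal distance between yellow1 and pot below 0.045 m and height (world z) of yellow1 below 0.055 m and linear speed of yellow1 above 0.6 m/s) or (horizontal distance between yellow2 and pot below 0.045 m and height (world z) of yellow2 below 0.055 m and linear speed of yellow2 above 0.6 m/s) or (horizontal distance between red and pot above 0.07 m and height (world z) of red below 0.045 m and linear speed of red above 0.6 m/s)).
It fails at once if a specimen tube is tipped over (more than 50 degrees) (angle between any of black1, black2, black3, black4, black5, yellow1, yellow2, red's own z axis and vertical above 0.87 rad).
It fails at once if a black-capped tube is lifted out of the pot (its foot above the rim) (z of any of black1, black2, black3, black4, black5 in the frame of pot above 0.055 m).
It fails at once if the pot is moved more than 3 cm or lifted (distance of pot from where it was at the start of the episode above 0.03 m).
It fails at once if a bystander (petri dish, jar, brush, wood slice, hand lens) is moved more than 3 cm (distance of any of petri, jar, brush, slice, lens from where it was at the start of the episode above 0.03 m).
It also fails if it takes over 61 s, if anything falls off the work surface, if the arm or the gripper's body presses on something with over 40 N, if the wrist force passes 120 N, or if a joint passes its speed limit or range.

## Robot

A 6-joint arm with a two-finger parallel gripper is mounted at the origin on the work surface. World frame = base frame: x ahead of the robot, y to its left, z up, the work surface at z = 0. Lengths are in mm, angles in rad, forces in N, time in s.
With the tool pointing down it reaches from about 350 to 975 mm from the base axis. Payload 7.1 kg.
Tool frame: the origin (TCP) lies on the front face of the gripper's body, between the roots of the fingers; the fingertips stand 80 mm ahead of it and the grasp point (between the pads) lies 61 mm ahead of it (ctrl.tcp_to_grasp is the distance from the TCP to the grasp point, in mm); z points along the fingers, y is the direction in which the jaws open and shut (so a half turn about z gives the same grasp; the last joint's range is limited). The gripper opens to 88 mm and grips with 3 to 60 N. Pads are 20 mm wide; open, the fingers measure 115 mm over their backs; the gripper's body (75 mm by 178 mm) begins 61 mm behind the grasp point.
Start: joints at [-1.178, 0.423, 1.63, -0, 1.089, -0.019], TCP at [250.178, -572.727, 302.675] pointing down, gripper open.
Joint ranges: [-3, 3], [-0.9, 2.11], [0.09, 2.58], [-1.31, 4.45], [0.11, 2.69], [-2.54, 2.54]. Speed limits (rad/s): [2.39, 2.39, 3.01, 3.14, 3.14, 3.14].

## Interface

Orientations are given as a rotation vector (axis times angle).
In Python, from workcell import telemetry, get_image, ctrl gives the robot as it stands.
- The arm moves only by the tool send_rows, never from a script. Its argument "rows" is a list of rows, each a list of 5 numbers: the shift along the tool's x, y, z in m, then the turn about the tool's z in rad, then the opening, from -1 (shut) to 1 (fully open). A call has 1 to 5 rows; each row shifts and turns the commanded pose from where the row before left it, along the tool's axes as they then stand; what a row does not reach is not made up. A row lasts 1/10 s, in which the tool goes at most 50 mm and 8.59 degrees, less where a joint would pass 70% of its speed; a pose out of reach is approached as far as the arm can. A call with a gripper value outside its range is refused whole. The fingers move at their own pace and stop on an object; the grip force is fixed at half the most. Time passes only in rows, so rows that do not move let the fingers close. It gives the time, the measured TCP pose, the force and the opening at its end, in the units of the state.
- telemetry.get_obs(): the state, without advancing time (a new reading comes with each control period).
- get_image(name): name is "side" or "top" or "wrist"; returns a dict with "color" (384x512x3 uint8, blue, green, red), "z_map" (384x512 float32, mm along the optical axis (not along the pixel's ray), 0 where there is no reading), "camera_matrix" (3x3 intrinsics, pixels), "rvec" (rotation vector, rad) and "tvec" (3), from world to camera coordinates, as OpenCV has them. Camera axes: x right, y down, z forward; pixel columns grow to the right and rows downward; lengths in mm; the calibration is good to about 2 mm. A picture is of the moment at which its call begins.
- ctrl.close_job(): hands the job in, once; it reports no verdict.
The state is a dict: "t": time; "qpos": joint angles; "qvel": joint speeds; "joint_torque": joint torques, N m; "ee_pos": TCP position; "orientation": TCP orientation; "ft_force": force on the tool from outside, world axes, zero at the start; "moment": the same for the moment, N m; "width": finger opening in mm.
Only numpy, scipy, OpenCV 4.12 (cv2) and the standard library are available. Lean on these libraries where they do the work, as an engineer would, in place of code of your own. Each camera call takes 0.05 s, during which the arm holds its last target.

## Working session

There is one attempt and no reset: what is moved stays moved. The work goes in short steps, Python scripts to look and compute and a tool call to move; the robot and the scene stay as the last step left them, time stands still between calls to the robot, and variables do not carry over. Pictures are saved under pics/ and viewed, and the job is handed in when it is done.

Besides the shell and the picture viewer there is one more tool, called after "Request:" by a JSON object that holds its "api" and its "payload", one argument or row to a line. send_rows: Moves the arm, as the interface text tells. Its arguments: {"type":"object","properties":{"rows":{"type":"array"}},"required":["rows"]}

```bash
ls; mkdir -p pics; python3 - <<'E'
from workcell import telemetry, get_image, ctrl
import cv2,numpy as np
o=telemetry.get_obs();print(o, ctrl.tcp_to_grasp)
for n in ['top','side','wrist']:
    d=get_image(n);cv2.imwrite(f'pics/{n}0.png',d['color']);np.savez(f'{n}0.npz',**d)
    R=cv2.Rodrigues(np.array(d['rvec'],float))[0];print(n,-R.T@np.array(d['tvec']).ravel(),R[2],d['camera_matrix'][0])
E
```

```text
pics
{'t': 0.0, 'qpos': array([-1.17800463e+00,  4.23863201e-01,  1.63071667e+00, -3.39857317e-05,
        1.08858947e+00, -1.89746790e-02]), 'qvel': array([ 0.00144874, -0.00137303, -0.00084581,  0.0003065 ,  0.00196361,
        0.00169871]), 'joint_torque': array([ 2.75845247e-03, -5.44625545e+01, -2.73665214e+01,  6.45677629e-02,
        2.28633697e-02, -1.18062217e-04]), 'ee_pos': array([ 250.00296331, -572.33129515,  301.87716175]), 'orientation': array([-3.07372864e+00, -6.41950042e-01,  5.06423203e-04]), 'ft_force': array([-0.41486585,  0.34374275,  0.41237775]), 'moment': array([ 0.02253347, -0.0249283 , -0.00408501]), 'width': 88.03554942955911} 61.3
top [ 483.64822294  -21.34628916 1189.74737103] [ 0.14770114  0.00171639 -0.98903055] [490.08044332   0.         258.76475233]
side [ 381.41473027 -662.30453678  713.2617936 ] [ 0.27406878  0.65699964 -0.70230889] [410.11867114   0.         258.05404125]
wrist [ 315.39208997 -544.01209885  383.80376606] [-0.24281016 -0.10422401 -0.9644587 ] [289.23070811   0.         254.91211515]
```

View pics/top0.png

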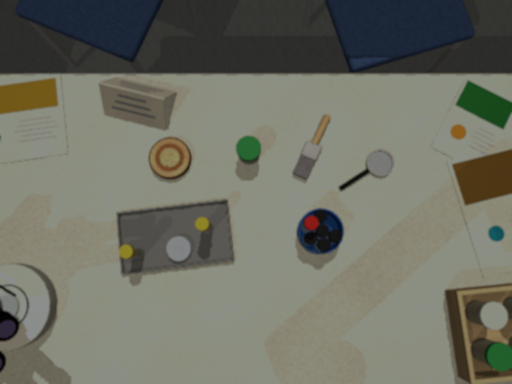

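View pics/side0.png

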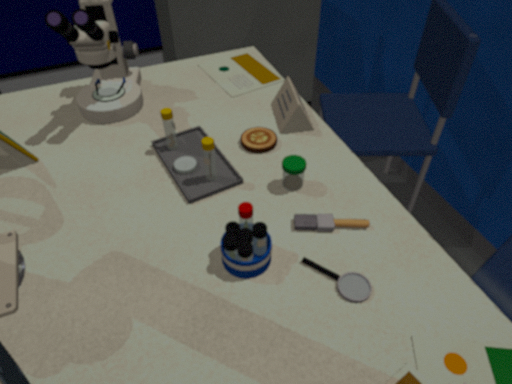

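View pics/wrist0.png

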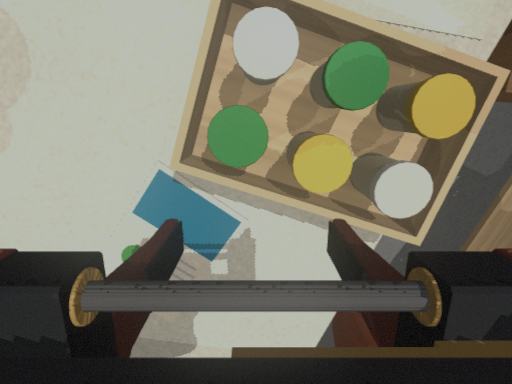

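```bash
cat > h.py <<'E'
import cv2,numpy as np
def load(f):
    return dict(np.load(f))
def cloud(d):
    z=d['z_map'].astype(float);K=np.array(d['camera_matrix']);R=cv2.Rodrigues(np.array(d['rvec'],float))[0];t=np.array(d['tvec'],float).ravel()
    v,u=np.mgrid[:z.shape[0],:z.shape[1]]
    P=np.stack([(u-K[0,2])/K[0,0]*z,(v-K[1,2])/K[1,1]*z,z],-1)
    return (P-t)@R, z>0   # R^T(P-t)
def masks(img):
    h=cv2.cvtColor(img,cv2.COLOR_BGR2HSV).astype(int);H,S,V=h[...,0],h[...,1],h[...,2]
    return {'yellow':(abs(H-26)<6)&(S>150)&(V>90),'red':((H<6)|(H>174))&(S>170)&(V>90),'blue':(abs(H-112)<10)&(S>140)&(V>40),'dark':(V<45),'green':(abs(H-65)<12)&(S>150)}
E
python3 - <<'E'
from h import *
for n in ['top','side']:
    d=load(n+'0.npz');W,ok=cloud(d)
    for c,m in masks(d['color']).items():
        k,lab,st,ce=cv2.connectedComponentsWithStats((m).astype(np.uint8))
        for i in range(1,k):
            if st[i,4]<20: continue
            p=W[(lab==i)&ok]
            if len(p)<10: continue
            mx=np.percentile(p[:,2],90); q=p[p[:,2]>mx-6]
            if abs(ce[i][0]-256)>200: continue
            print(n,c,st[i,4],ce[i].round(),'med',np.median(p,0).round(),'topz',mx.round(1),'topctr',((q.min(0)+q.max(0))/2).round(1),(q.max(0)-q.min(0)).round())
d=load('top0.npz');cv2.imwrite('pics/topz.png',cv2.resize(d['color'][190:290,100:370],None,fx=2.9,fy=2.9,interpolation=cv2.INTER_CUBIC))
cv2.imwrite('pics/potz.png',cv2.resize(d['color'][200:262,285:360],None,fx=8,fy=8,interpolation=cv2.INTER_CUBIC)*2)
d=load('side0.npz');cv2.imwrite('pics/potzs.png',cv2.resize(d['color'][190:290,200:290],None,fx=6,fy=6,interpolation=cv2.INTER_CUBIC))
E
```

```text
top yellow 137 [202. 224.] med [571. 104. 124.] topz 126.8 topctr [570.6 104.2 124.7] [26. 27.  8.]
top yellow 145 [126. 251.] med [512. 267. 124.] topz 127.0 topctr [512.2 267.7 125.2] [26. 27.  8.]
top red 154 [311. 223.] med [ 574. -133.  125.] topz 127.7 topctr [ 573.6 -133.1  125.8] [28. 27.  8.]
top blue 148 [306. 235.] med [ 553. -130.   11.] topz 56.1 topctr [ 560.4 -132.9   67.3] [97. 46. 33.]
top blue 220 [332. 222.] med [ 583. -194.    8.] topz 54.6 topctr [ 580.1 -188.6   67.6] [57. 47. 38.]
top blue 52 [332. 247.] med [ 525. -193.   27.] topz 81.3 topctr [ 525.5 -182.    80.6] [25. 40.  8.]
top dark 2274 [63. 33.] med [1397.  915. -748.] topz -291.4 topctr [1229.2  534.8 -286.1] [207. 472.  22.]
top dark 38 [199.   7.] med [1565.  235. -751.] topz -743.6 topctr [1566.6  232.2 -744.8] [47. 30.  9.]
top dark 56 [214.   6.] med [1565.  172. -750.] topz -743.2 topctr [1562.1  169.4 -743. ] [46. 38. 12.]
top dark 1146 [398.  51.] med [1217. -537. -308.] topz -286.9 topctr [1209.8 -469.8 -284.1] [239. 466.  18.]
top dark 25 [223.   8.] med [1558.  134. -749.] topz -744.1 topct
[... 4322 characters left out ...]
d [721. 153.   9.] topz 12.4 topctr [729.5 167.5  11.1] [73. 47.  9.]
side dark 729 [397. 176.] med [1670.  474. -743.] topz -655.4 topctr [1462.2  422.8 -477.2] [479. 336. 368.]
side dark 27 [425. 153.] med [1470.  244. -307.] topz -298.3 topctr [1468.6  242.1 -298.1] [46. 23. 10.]
side dark 1865 [448. 220.] med [1700.  185. -728.] topz -670.6 topctr [1491.    64.6 -478. ] [438. 644. 397.]
side dark 949 [242. 238.] med [ 548. -171.   83.] topz 84.5 topctr [ 559.  -168.4   82.5] [90. 81.  8.]
side dark 164 [320. 269.] med [ 688. -256.   10.] topz 12.4 topctr [ 688.8 -256.    10.8] [46. 66.  8.]
side green 313 [294. 164.] med [749.  -4.  73.] topz 74.7 topctr [750.7   1.3  72.8] [51. 54.  7.]
```

View pics/potz.png

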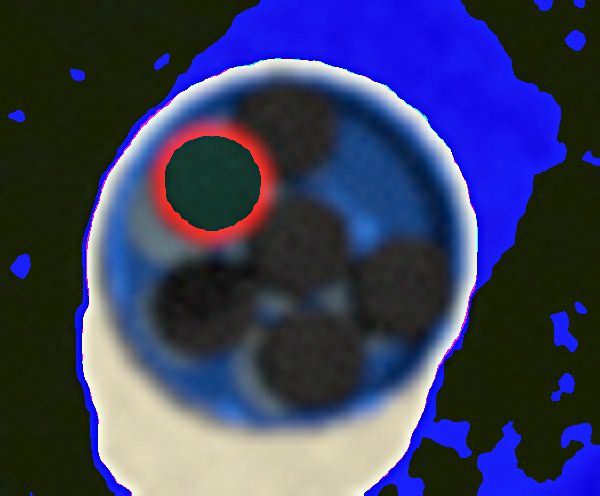

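View pics/potzs.png

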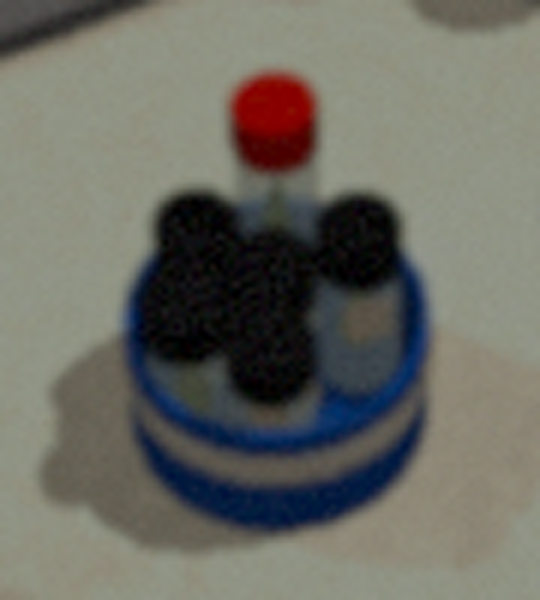

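```bash
cat >> h.py <<'E'
def px2w(d,uv,z):
    K=np.array(d['camera_matrix'],float);R=cv2.Rodrigues(np.array(d['rvec'],float))[0];t=np.array(d['tvec'],float).ravel()
    r=np.c_[cv2.undistortPoints(np.array(uv,float).reshape(-1,1,2),K,None).reshape(-1,2),np.ones(len(uv))]@R
    c=-R.T@t
    return c+r*((z-c[2])/r[:,2])[:,None]
def w2px(d,P):
    return cv2.projectPoints(np.array(P,float).reshape(-1,3),np.array(d['rvec'],float),np.array(d['tvec'],float),np.array(d['camera_matrix'],float),None)[0].reshape(-1,2)
E
python3 - <<'E'
from h import *
d=load('top0.npz')
a=np.array([(290,130),(298,243),(402,288),(308,360),(203,308)])/8+[285,200]-.44
b=px2w(d,a,84);print(b.round(1))
print('red',px2w(d,np.array([(213,183)])/8+[284.56,199.56],126).round(1))
# pot outer rim
W,ok=cloud(d)
# tray
z=W[...,2];m=ok&(abs(z-10)<9)&(W[...,0]>430)&(W[...,0]<640)&(W[...,1]>0)&(W[...,1]<330)&(z>3)
P=W[m];print(cv2.minAreaRect(P[:,:2].astype(np.float32)))
E
```

```text
[[ 592.3 -159.9   84. ]
 [ 560.4 -161.5   84. ]
 [ 547.7 -190.5   84. ]
 [ 527.6 -163.7   84. ]
 [ 542.1 -134.5   84. ]]
red [[ 573.8 -133.4  126. ]]
((534.9342041015625, 165.2942352294922), (209.16342163085938, 327.2518005371094), 0.024892261251807213)
```

Request:
{"api": "send_rows", "payload": {
  "rows": [
    [0,0,0,-0.145,1],
    [0,0,0,-0.145,1],
    [0,0,0,-0.145,1],
    [0,0,0,-0.145,1],
    [0,0,0,-0.145,1]
  ]
}}

```text
t: 0.65
ee_pos: [250.1, -572.6, 302.4]
orientation: [-2.642, -1.699, -0.0]
ft_force: [0.3, 1.1, 0.1]
width: 88.0
```

Request:
{"api": "send_rows", "payload": {
  "rows": [
    [0,0,0,-0.145,1],
    [0,0,0,-0.145,1],
    [0,0,0,-0.145,1],
    [0,0.03,0,0,1],
    [0,0.035,0,0,1]
  ]
}}

```text
t: 1.15
ee_pos: [314.8, -572.8, 302.5]
orientation: [-2.222, -2.22, -0.0]
ft_force: [-0.3, -0.4, 0.5]
width: 87.6
```

Request:
{"api": "send_rows", "payload": {
  "rows": [
    [0.04,0.025,0,0,1],
    [0.04,0.025,0,0,1],
    [0.04,0.025,0,0,1],
    [0.04,0.025,0,0,1],
    [0.04,0.025,0,0,1]
  ]
}}

```text
t: 1.65
ee_pos: [440.6, -370.8, 302.5]
orientation: [-2.22, -2.222, 0.0]
ft_force: [0.8, -0.6, 1.1]
width: 87.9
```

Request:
{"api": "send_rows", "payload": {
  "rows": [
    [0.042,0.024,0,0,1],
    [0.042,0.024,0,0,1],
    [0.042,0.024,0,0,1],
    [0.042,0.024,0,0,1],
    [0.04,0.024,0,0,1]
  ]
}}

```text
t: 2.15
ee_pos: [560.3, -162.4, 302.6]
orientation: [-2.22, -2.223, 0.0]
ft_force: [1.4, -1.4, 1.0]
width: 87.9
```

Request:
{"api": "send_rows", "payload": {
  "rows": [
    [0,0,0,0,1],
    [0,0,0,0,1]
  ]
}}

```text
t: 2.35
ee_pos: [559.9, -163.6, 302.3]
orientation: [-2.217, -2.225, 0.001]
ft_force: [-0.6, -0.3, 0.3]
width: 87.7
```

```bash
cat > shot.py <<'E'
import sys
from workcell import telemetry, get_image
import cv2,numpy as np
tag=sys.argv[1]
for n in sys.argv[2:]:
    d=get_image(n);np.savez(f'{n}{tag}.npz',**d);cv2.imwrite(f'pics/{n}{tag}.png',d['color'])
o=telemetry.get_obs();print(o['t'],o['ee_pos'].round(1),o['width'],o['ft_force'].round(1))
E
python3 shot.py 1 wrist
```

```text
2.4 [ 559.4 -164.5  302.3] 87.81230669800519 [-0.8  0.4  0.7]
```

View pics/wrist1.png

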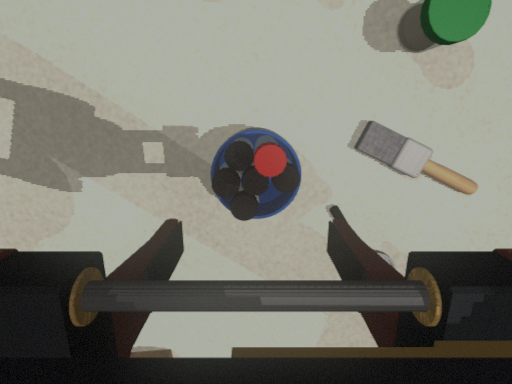

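```bash
python3 - <<'E'
from h import *
d=load('wrist1.npz');im=d['color']
c=im[115:235,195:320];cv2.imwrite('pics/w1z.png',np.clip(cv2.resize(c,None,fx=6,fy=4.8*1.25,interpolation=cv2.INTER_CUBIC).astype(int)*1.7,0,255).astype(np.uint8))
W,ok=cloud(d)
m=masks(im)
p=W[m['red']&ok];q=p[p[:,2]>118];print('red',((q.min(0)+q.max(0))/2).round(1),q.mean(0).round(1),np.ptp(q,0))
sel=np.hypot(W[...,0]-560,W[...,1]+162)<60
z=W[...,2]
p=W[sel&ok&(abs(z-84)<6)];print(len(p),p.min(0),p.max(0),np.median(p,0))
p=W[sel&ok&(abs(z-55)<4)];print('rim',len(p),p.min(0),p.max(0))
# circle fit rim
A=np.c_[2*p[:,:2],np.ones(len(p))];s=np.linalg.lstsq(A,(p[:,:2]**2).sum(1),rcond=None)[0];print('ctr',s[:2],np.sqrt(s[2]+s[0]**2+s[1]**2))
p=W[sel&ok&(abs(z-84)<5)];
g=np.zeros((260,260),np.uint8)
ij=((p[:,:2]-[560-65,-162-65])*2).astype(int)
print(np.median(W[ok&(np.hypot(W[...,0]-500,W[...,1]+100)<20)],0))
E
```

```text
red [ 571.1 -136.8  125.6] [ 567.  -138.5  125.6] [26.36281763 22.1786332   3.22276054]
2989 [ 511.56646455 -206.2890528    78.07307745] [ 606.122491   -118.64750535   87.5100701 ] [ 547.39316803 -162.15146503   83.58872486]
rim 858 [ 506.48612037 -215.35222852   51.02103225] [ 611.77149657 -109.68736136   58.91905091]
ctr [ 560.12743271 -162.03502849] 49.498313193424494
[ 4.99985676e+02 -1.00046334e+02 -3.27230196e-01]
```

View pics/w1z.png

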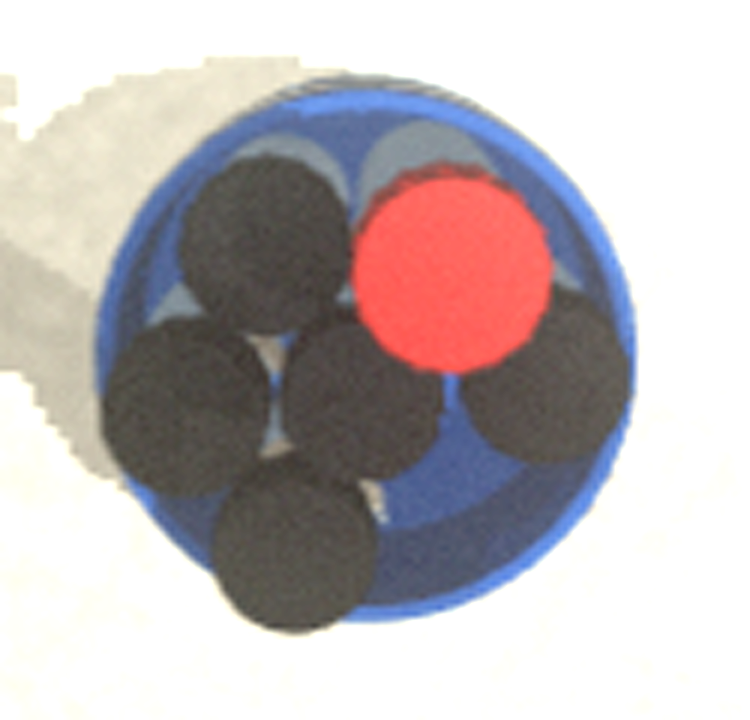

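```bash
python3 - <<'E'
from h import *
d=load('wrist1.npz')
f=lambda a,z:px2w(d,np.array(a)/6.+[195,115]-.42,z)
b=f([(266,244),(187,407),(362,393),(546,377),(296,545)],84)[:,:2];print(b.round(1))
print(f([(452,276)],126).round(1), f([(366,348)],55).round(1))
mid=f([(367,80),(367,620),(95,350),(635,350)],55);print(mid.round(1))
E
```

```text
[[ 542.1 -134.7]
 [ 527.8 -163.8]
 [ 558.9 -161.1]
 [ 591.4 -158.1]
 [ 547.  -189.5]]
[[ 572.3 -133.4  126. ]] [[ 559.6 -158.9   55. ]]
[[ 559.5 -108.3   55. ]
 [ 560.1 -214.8   55. ]
 [ 507.2 -159.6   55. ]
 [ 611.6 -159.1   55. ]]
```

Request:
{"api": "send_rows", "payload": {
  "rows": [
    [0.044,0.002,0,0,1],
    [0.044,0.002,0,0,1],
    [0.044,0.002,0,0,1],
    [0.044,0.002,0,0,1],
    [0.044,0.002,0,0,1]
  ]
}}

```text
t: 2.9
ee_pos: [569.2, 55.1, 302.7]
orientation: [2.224, 2.219, -0.0]
ft_force: [2.0, 0.4, 0.2]
width: 87.6
```

Request:
{"api": "send_rows", "payload": {
  "rows": [
    [0.037,0.001,0,0,1],
    [0,0,0,0,1],
    [0,0,0,0,1]
  ]
}}

```text
t: 3.2
ee_pos: [570.3, 91.5, 302.5]
orientation: [2.22, 2.222, -0.001]
ft_force: [0.2, -0.7, -0.3]
width: 88.0
```

```bash
python3 shot.py 2 wrist; python3 - <<'E'
from h import *
d=load('wrist2.npz');m=masks(d['color'])
k,lab,st,ce=cv2.connectedComponentsWithStats(m['yellow'].astype(np.uint8))
W,ok=cloud(d)
for i in range(1,k):
    if st[i,4]>100:
        mm=(lab==i)&ok&(W[...,2]>120)
        print(st[i],ce[i])
        if mm.sum()>50:
            v,u=np.nonzero(mm);c,r=cv2.minEnclosingCircle(np.c_[u,v].astype(np.float32));print(c,r,px2w(d,[c],125),np.median(W[mm][:,2]))
E
```

```text
3.25 [570.4  90.9 302.5] 87.75935691755666 [ 0.7 -0.4  0.1]
```

View pics/wrist2.png

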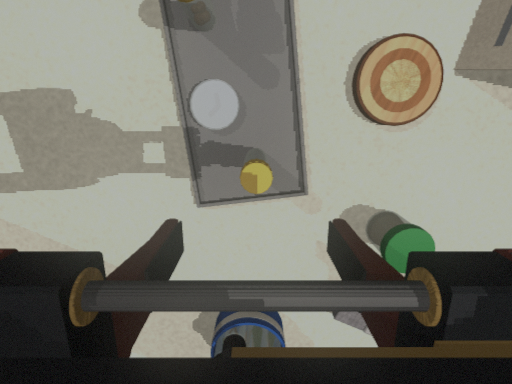

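```bash
python3 - <<'E'
from h import *
d=load('wrist2.npz');W,ok=cloud(d)
mm=ok&(W[...,2]>118)&(W[...,2]<132)&(np.hypot(W[...,0]-570,W[...,1]-104)<25)
v,u=np.nonzero(mm);c,r=cv2.minEnclosingCircle(np.c_[u,v].astype(np.float32));print(c,r,px2w(d,[c],125),np.median(W[mm][:,2]),W[mm].min(0),W[mm].max(0))
im=d['color'];cv2.imwrite('pics/w2z.png',cv2.resize(im[150:215,190:320],None,fx=6,fy=6,interpolation=cv2.INTER_CUBIC))
t=px2w(d,[(201,203),(306,192)],16);print(t)
E
```

```text
(255.51795959472656, 176.70359802246094) 16.533044815063477 [[569.96860517 106.44520874 125.        ]] 124.59196990606577 [554.68618954  90.22520014 118.04968847] [585.30701228 120.56957989 127.00372167]
[[497.50997858  46.51272163  16.        ]
 [636.92166591  61.98778012  16.        ]]
```

View pics/w2z.png

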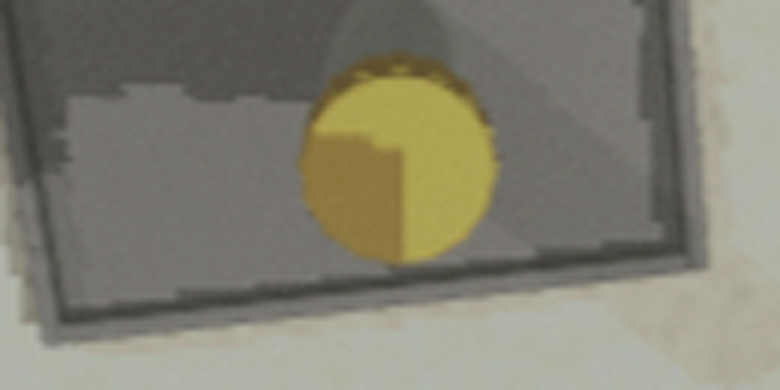

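Request:
{"api": "send_rows", "payload": {
  "rows": [
    [0.007,0,0.035,0,1],
    [0.007,0,0.035,0,1],
    [0,0,0.035,0,1],
    [0,0,0.028,0,1],
    [0,0,0,0,1]
  ]
}}

```text
t: 3.75
ee_pos: [568.3, 104.0, 166.2]
orientation: [-2.22, -2.217, 0.01]
ft_force: [-0.9, -0.1, 0.6]
width: 87.8
```

Request:
{"api": "send_rows", "payload": {
  "rows": [
    [0,0,0,0,-1],
    [0,0,0,0,-1],
    [0,0,0,0,-1],
    [0,0,0,0,-1],
    [0,0,0,0,-1]
  ]
}}

```text
t: 4.25
ee_pos: [570.8, 106.7, 170.5]
orientation: [2.22, 2.222, 0.002]
ft_force: [-0.3, -0.2, -1.5]
width: 51.4
```

Request:
{"api": "send_rows", "payload": {
  "rows": [
    [0,0,0,0,-1],
    [0,0,0,0,-1],
    [0,0,0,0,-1],
    [0,0,0,0,-1],
    [0,0,0,0,-1]
  ]
}}

```text
t: 4.75
ee_pos: [570.5, 106.7, 169.7]
orientation: [-2.22, -2.222, 0.0]
ft_force: [-0.3, 0.9, 1.4]
width: 29.8
```

```bash
for i in 1 2 3; do python3 -c "
from workcell import telemetry as t
o=t.get_obs();print(o['t'],o['ee_pos'],o['width'],o['ft_force'],o['orientation'])"; done
```

```text
4.75 [570.45267935 106.65780586 169.67533578] 29.751771184257493 [-0.30972113  0.88505799  1.40140793] [-2.22019326e+00 -2.22246298e+00  1.91466760e-04]
4.75 [570.45267935 106.65780586 169.67533578] 29.751771184257493 [-0.30972113  0.88505799  1.40140793] [-2.22019326e+00 -2.22246298e+00  1.91466760e-04]
4.75 [570.45267935 106.65780586 169.67533578] 29.751771184257493 [-0.30972113  0.88505799  1.40140793] [-2.22019326e+00 -2.22246298e+00  1.91466760e-04]
```

Request:
{"api": "send_rows", "payload": {
  "rows": [
    [0,0,-0.025,0,-1],
    [0,0,-0.035,0,-1],
    [0,0,-0.04,0,-1],
    [-0.02,0,-0.035,0,-1],
    [-0.04,0.001,0,0,-1]
  ]
}}

```text
t: 5.25
ee_pos: [573.9, 47.9, 309.9]
orientation: [2.213, 2.222, 0.011]
ft_force: [0.8, -0.6, -1.5]
width: 29.5
```

Request:
{"api": "send_rows", "payload": {
  "rows": [
    [-0.04,0.001,0,0,-1],
    [-0.04,0.001,0,0,-1],
    [-0.04,0.001,0,0,-1],
    [-0.04,0.001,0,0,-1],
    [-0.035,0.001,0,0,-1]
  ]
}}

```text
t: 5.75
ee_pos: [576.4, -150.3, 304.5]
orientation: [-2.221, -2.222, 0.0]
ft_force: [0.7, 0.0, -0.9]
width: 29.4
```

Request:
{"api": "send_rows", "payload": {
  "rows": [
    [-0.025,0.001,0,0,-1],
    [-0.013,0.001,0,0,-1],
    [0,0,0,0,-1],
    [0,0,0,0,-1],
    [0,0,0,0,-1]
  ]
}}

```text
t: 6.25
ee_pos: [578.8, -185.1, 304.5]
orientation: [-2.218, -2.224, -0.0]
ft_force: [0.3, -0.1, 0.5]
width: 29.6
```

```bash
python3 shot.py 3 wrist side top; python3 - <<'E'
import cv2,numpy as np
a=cv2.imread('pics/side3.png')[170:290,180:300];b=cv2.imread('pics/top3.png')[190:270,280:370]
cv2.imwrite('pics/z3.png',np.hstack([cv2.resize(a,(400,400),interpolation=cv2.INTER_CUBIC),cv2.resize(b,(400,400),interpolation=cv2.INTER_CUBIC)]))
E
```

```text
6.4 [ 578.9 -185.3  304.7] 29.321298889040143 [ 0.1  0.8 -0. ]
```

View pics/wrist3.png

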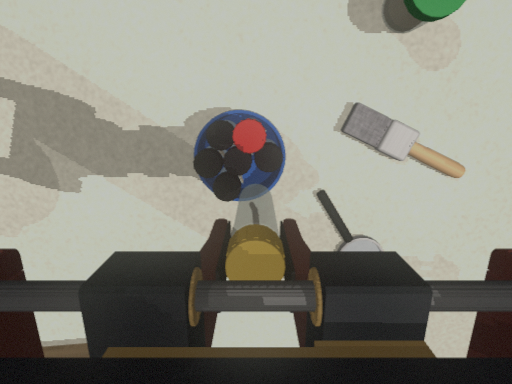

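View pics/z3.png

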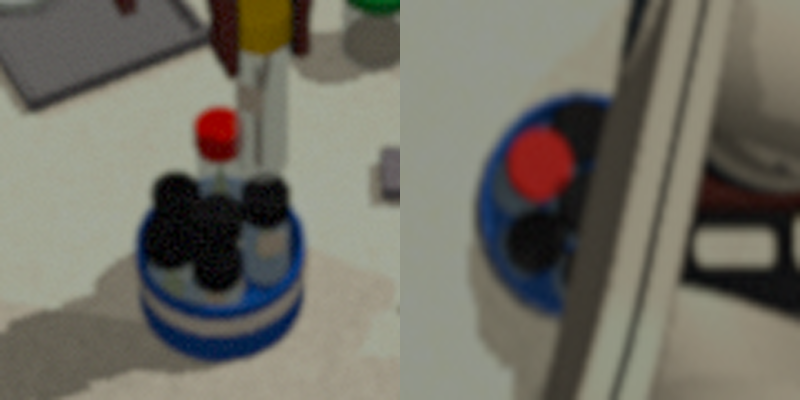

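```bash
cat > held.py <<'E'
import sys
from h import *
# usage: held.py tag x y tcpz  : overlay predicted tube
d=load(f'wrist{sys.argv[1]}.npz');x,y,tz=map(float,sys.argv[2:5]);gh=float(sys.argv[5])  # gh grasp height on tube
im=d['color'].copy();f=tz-61.3-gh
S=3;im=cv2.resize(im,None,fx=S,fy=S,interpolation=cv2.INTER_CUBIC)
im=np.clip(im.astype(int)*1.5,0,255).astype(np.uint8)
a=np.linspace(0,2*np.pi,60)
for r,z,c in [(11.5,f,(0,0,255)),(15,f+5,(0,255,0)),(15,f+98,(255,0,0)),(15,f+120,(255,0,255))]:
    p=w2px(d,np.c_[x+r*np.cos(a),y+r*np.sin(a),0*a+z])
    cv2.polylines(im,[((p+.5)*S).astype(np.int32)],True,c,1)
u,v=w2px(d,[[x,y,f+60]])[0]*S
v=int(np.clip(v,300,850));u=int(u)
cv2.imwrite(f'pics/held{sys.argv[1]}.png',im[v-300:v+300,max(0,u-350):u+350])
E
python3 held.py 3 578.8 -186.5 304.7 103
```

```text
(no output)
```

View pics/held3.png

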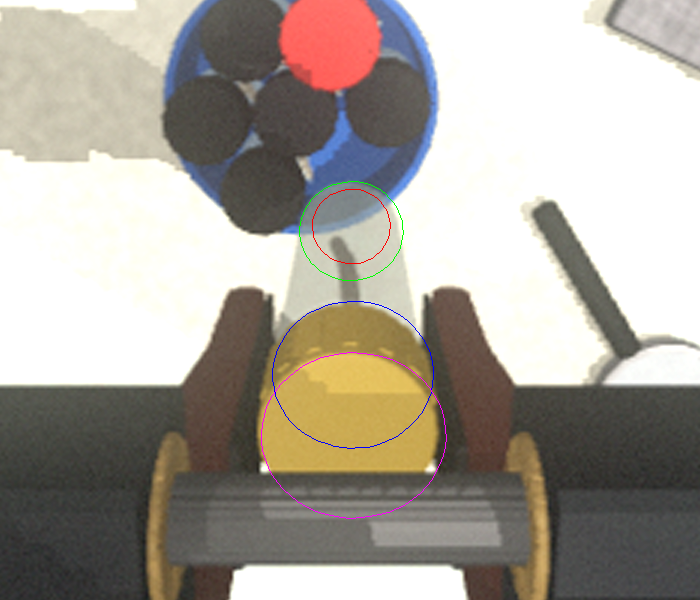

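Request:
{"api": "send_rows", "payload": {
  "rows": [
    [-0.001,0,0.02,0,-1],
    [0,0,0.02,0,-1],
    [0,0,0.005,0,-1],
    [0,0,0,0,-1],
    [0,0,0,0,-1]
  ]
}}

```text
t: 6.9
ee_pos: [579.3, -187.3, 260.4]
orientation: [2.219, 2.222, 0.001]
ft_force: [0.3, 0.0, -0.6]
width: 29.7
```

```bash
python3 shot.py 4 wrist side; python3 held.py 4 578.4 -187.4 259.6 103;python3 - <<'E'
import cv2,numpy as np
a=cv2.imread('pics/side4.png')[170:290,180:300]
cv2.imwrite('pics/z4.png',cv2.resize(a,(600,600),interpolation=cv2.INTER_CUBIC))
E
```

```text
7.0 [ 579.3 -187.5  260.8] 29.618017711850875 [ 0.4 -0.6 -0.4]
```

View pics/held4.png

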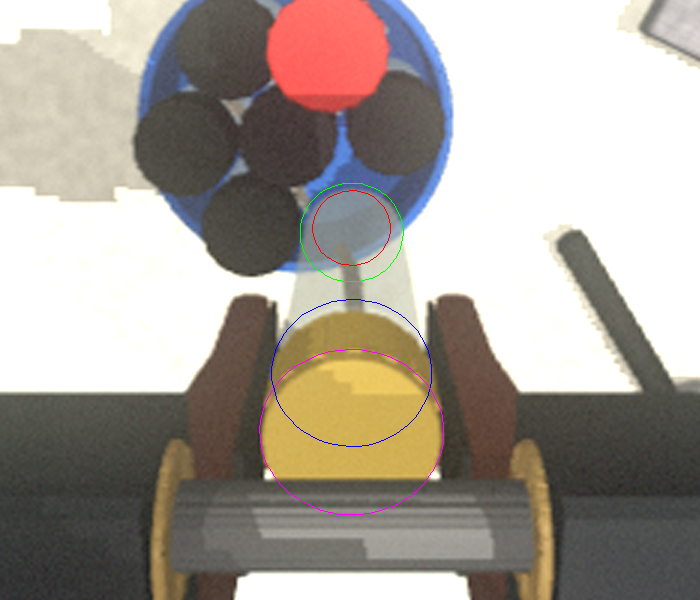

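View pics/z4.png

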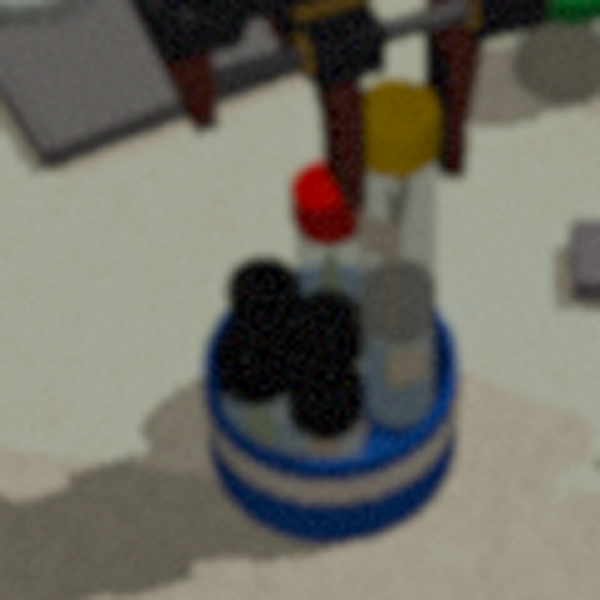

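Request:
{"api": "send_rows", "payload": {
  "rows": [
    [0.002,0,0.005,0,-1],
    [0,0,0.005,0,-1],
    [0,0,0.005,0,-1],
    [0,0,0.005,0,-1],
    [0,0,0.005,0,-1]
  ]
}}

```text
t: 7.5
ee_pos: [578.7, -185.4, 234.1]
orientation: [-2.22, -2.222, 0.0]
ft_force: [0.1, 0.4, -1.1]
width: 29.2
```

Request:
{"api": "send_rows", "payload": {
  "rows": [
    [0,0,0.006,0,-1],
    [0,0,0.006,0,-1],
    [0,0,0,0,-1]
  ]
}}

```text
t: 7.8
ee_pos: [578.3, -185.2, 221.5]
orientation: [-2.219, -2.221, 0.001]
ft_force: [-0.2, 0.2, -1.0]
width: 29.3
```

```bash
python3 shot.py 5 wrist side; python3 held.py 5 578.4 -187.4 223.7 103;python3 - <<'E'
import cv2,numpy as np
a=cv2.imread('pics/side5.png')[170:290,180:300]
cv2.imwrite('pics/z5.png',cv2.resize(a,(600,600),interpolation=cv2.INTER_CUBIC))
E
```

```text
7.9 [ 578.7 -185.4  222.5] 29.71995344859131 [-0.3 -0.1 -0.4]
```

View pics/held5.png

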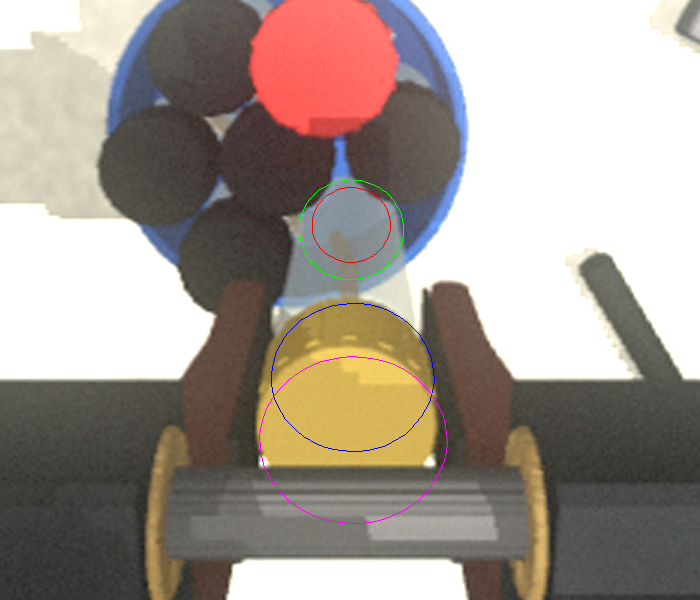

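View pics/z5.png

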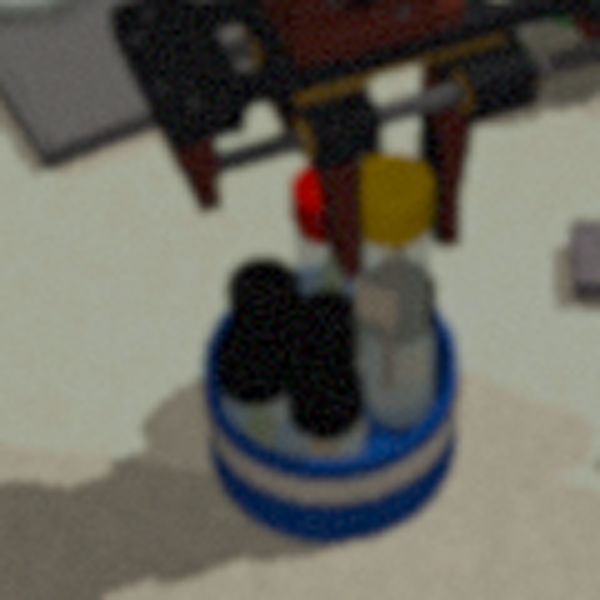

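Request:
{"api": "send_rows", "payload": {
  "rows": [
    [0,0,0.006,0,-1],
    [0,0,0.006,0,-1],
    [0,0,0.006,0,-1],
    [0,0,0.006,0,-1],
    [0,0,0.006,0,-1]
  ]
}}

```text
t: 8.4
ee_pos: [578.7, -185.4, 192.0]
orientation: [-2.22, -2.222, 0.0]
ft_force: [-0.6, -0.2, 1.4]
width: 29.6
```

Request:
{"api": "send_rows", "payload": {
  "rows": [
    [0,0,0.006,0,-1],
    [0,0,0.005,0,-1],
    [0,0,0.004,0,-1],
    [0,0,0.003,0,-1],
    [0,0,0,0,-1]
  ]
}}

```text
t: 8.9
ee_pos: [578.6, -185.3, 174.3]
orientation: [-2.22, -2.222, 0.0]
ft_force: [0.0, 0.2, 0.1]
width: 29.6
```

Request:
{"api": "send_rows", "payload": {
  "rows": [
    [0,0,0.002,0,-1],
    [0,0,0.001,0,-1],
    [0,0,0.001,0,-1],
    [0,0,0,0,-1],
    [0,0,0,0,-1]
  ]
}}

```text
t: 9.4
ee_pos: [578.8, -185.4, 170.7]
orientation: [2.22, 2.223, 0.0]
ft_force: [0.2, 0.1, -0.9]
width: 29.9
```

Request:
{"api": "send_rows", "payload": {
  "rows": [
    [0,0,0.001,0,-1],
    [0,0,0,0,-1],
    [0,0,0,0,-1]
  ]
}}

```text
t: 9.7
ee_pos: [579.0, -185.5, 170.7]
orientation: [2.22, 2.222, 0.0]
ft_force: [-1.9, -0.2, 7.8]
width: 29.6
```

Request:
{"api": "send_rows", "payload": {
  "rows": [
    [0,0,0,0,0.2],
    [0,0,0,0,0.2],
    [0,0,0,0,0.2],
    [0,0,0,0,0.2],
    [0,0,0,0,0.2]
  ]
}}

```text
t: 10.2
ee_pos: [578.7, -185.4, 169.6]
orientation: [-2.22, -2.222, 0.0]
ft_force: [-0.2, -0.3, -0.1]
width: 52.7
```

Request:
{"api": "send_rows", "payload": {
  "rows": [
    [0,0,-0.02,0,0.2],
    [0,0,-0.04,0,0.4],
    [0,0,-0.04,0,1],
    [0.01,0,-0.03,0,1],
    [0.01,0,0,0,1]
  ]
}}

```text
t: 10.7
ee_pos: [580.8, -165.9, 304.4]
orientation: [2.216, 2.217, 0.006]
ft_force: [0.6, 0.0, 0.2]
width: 81.3
```

Request:
{"api": "send_rows", "payload": {
  "rows": [
    [0,0,0,0,1],
    [0,0,0,0,1]
  ]
}}

```text
t: 10.9
ee_pos: [578.1, -165.0, 298.3]
orientation: [-2.218, -2.222, 0.002]
ft_force: [0.5, 0.5, -0.5]
width: 87.7
```

```bash
python3 shot.py 6 wrist side; python3 - <<'E'
import cv2,numpy as np
a=cv2.imread('pics/side6.png')[170:290,180:300];b=cv2.imread('pics/wrist6.png')[80:250,170:340]
cv2.imwrite('pics/z6.png',np.hstack([cv2.resize(a,(400,400),interpolation=cv2.INTER_CUBIC),cv2.resize(b,(400,400),interpolation=cv2.INTER_CUBIC)]))
E
```

```text
11.0 [ 578.1 -165.4  298. ] 88.17960876393153 [-0.5  0.2  0.4]
```

View pics/z6.png

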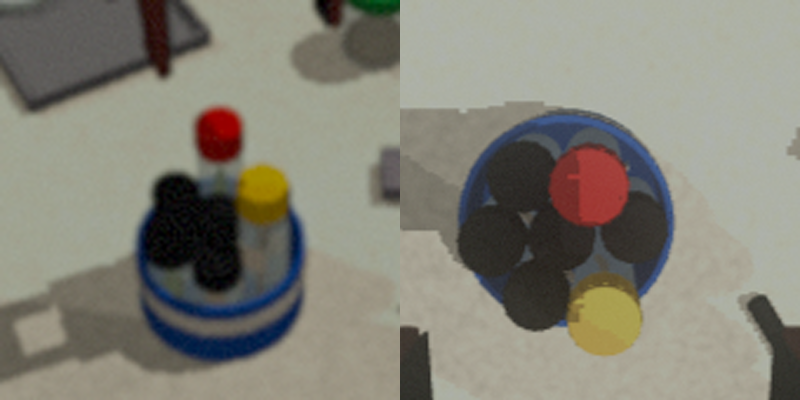

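View pics/wrist6.png

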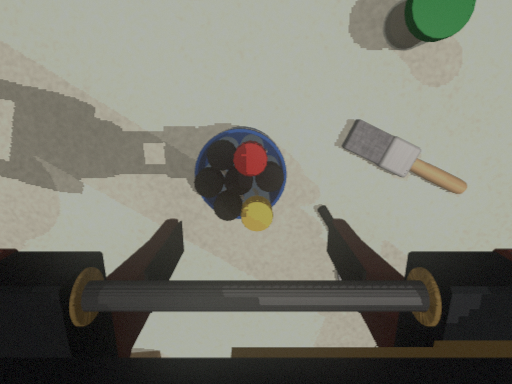

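```bash
python3 - <<'E'
from h import *
d=load('wrist6.npz')
print(px2w(d,[(250.4,158.9)],126),px2w(d,[(256.7,216)],126))
o=(np.array([(524,178),(492,241),(560,231),(633,229),(536,296)])-[400,0])/2.353+[170,80]
print(px2w(d,o,84).round(1))
E
```

```text
[[ 572.80074816 -132.68160008  126.        ]] [[ 578.58383689 -186.19019668  126.        ]]
[[ 543.6 -135.9   84. ]
 [ 528.6 -164.2   84. ]
 [ 559.  -159.5   84. ]
 [ 591.5 -158.5   84. ]
 [ 547.7 -190.    84. ]]
```

Request:
{"api": "send_rows", "payload": {
  "rows": [
    [0.02,-0.003,0.01,0,0.4],
    [0.012,-0.002,0.035,0,0.4],
    [0,0,0.04,0,0.4],
    [0,0,0.03,0,0.4],
    [0,0,0.012,0,0.4]
  ]
}}

```text
t: 11.5
ee_pos: [571.6, -133.1, 168.6]
orientation: [-2.216, -2.218, 0.005]
ft_force: [0.6, -0.1, 0.6]
width: 61.6
```

Request:
{"api": "send_rows", "payload": {
  "rows": [
    [0,0,0,0,0.4],
    [0,0,0,0,0.4]
  ]
}}

```text
t: 11.7
ee_pos: [574.2, -133.8, 173.2]
orientation: [2.22, 2.222, 0.0]
ft_force: [0.7, -0.1, 0.8]
width: 61.5
```

Request:
{"api": "send_rows", "payload": {
  "rows": [
    [0,0,0.002,0,0.0],
    [0,0,0,0,-1],
    [0,0,0,0,-1],
    [0,0,0,0,-1],
    [0,0,0,0,-1]
  ]
}}

```text
t: 12.2
ee_pos: [574.0, -133.4, 171.2]
orientation: [2.22, 2.222, 0.001]
ft_force: [-0.1, -0.2, 2.3]
width: 29.6
```

Request:
{"api": "send_rows", "payload": {
  "rows": [
    [0,0,0,0,-1],
    [0,0,0,0,-1],
    [0,0,0,0,-1]
  ]
}}

```text
t: 12.5
ee_pos: [574.0, -133.5, 171.1]
orientation: [2.22, 2.222, 0.001]
ft_force: [-0.9, 0.7, 5.9]
width: 29.5
```

Request:
{"api": "send_rows", "payload": {
  "rows": [
    [0,0,-0.01,0,-1],
    [0,0,-0.012,0,-1],
    [0,0,-0.015,0,-1],
    [0,0,-0.015,0,-1],
    [0,0,-0.015,0,-1]
  ]
}}

```text
t: 13.0
ee_pos: [573.9, -133.5, 239.5]
orientation: [2.22, 2.222, 0.001]
ft_force: [-1.1, -0.2, -0.6]
width: 29.8
```

Request:
{"api": "send_rows", "payload": {
  "rows": [
    [0,0,-0.02,0,-1],
    [0,0,-0.02,0,-1],
    [0,0,-0.01,0,-1],
    [0,0,0,0,-1],
    [0,0,0,0,-1]
  ]
}}

```text
t: 13.5
ee_pos: [573.5, -133.3, 287.5]
orientation: [-2.22, -2.222, 0.0]
ft_force: [-0.3, -0.1, -1.1]
width: 29.2
```

```bash
python3 shot.py 7 wrist side; python3 held.py 7 573.6 -133.4 288 103.8;python3 - <<'E'
import cv2,numpy as np
a=cv2.imread('pics/side7.png')[150:290,180:320]
cv2.imwrite('pics/z7.png',cv2.resize(a,(600,600),interpolation=cv2.INTER_CUBIC))
E
```

```text
13.6 [ 573.2 -133.3  286.7] 29.907582622536612 [-0.6 -0.3 -0. ]
```

View pics/held7.png

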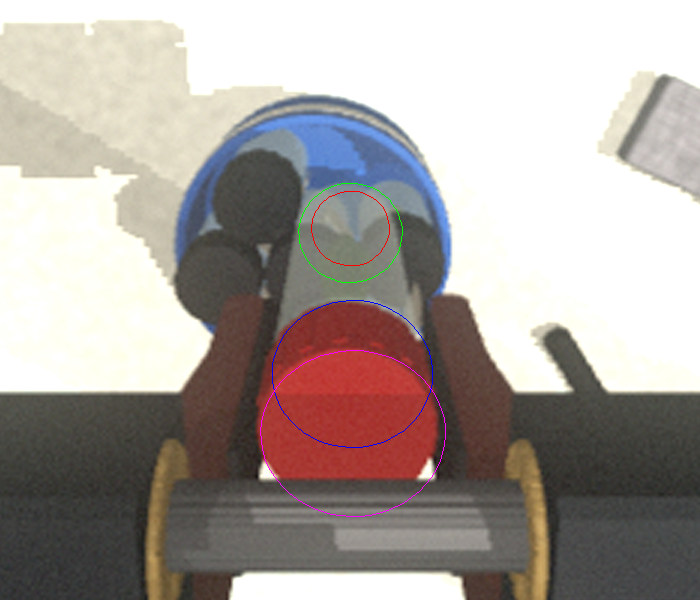

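View pics/z7.png

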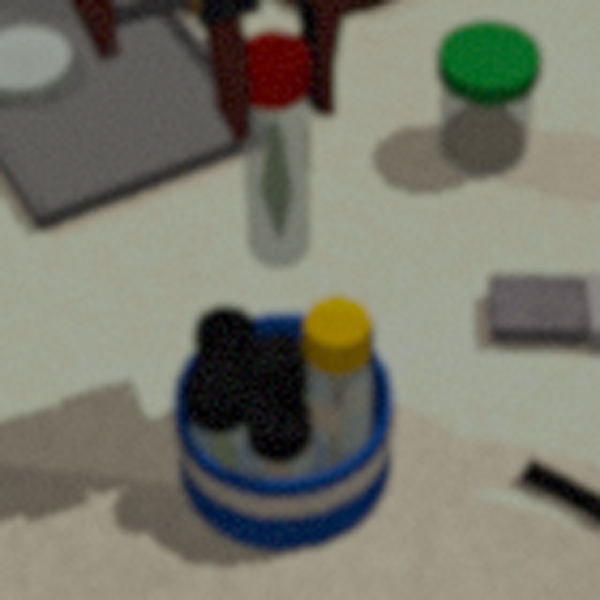

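Request:
{"api": "send_rows", "payload": {
  "rows": [
    [0.025,0,0,0,-1],
    [0.04,0,0,0,-1],
    [0.045,-0.001,0,0,-1],
    [0.045,-0.001,0,0,-1],
    [0.04,0,0,0,-1]
  ]
}}

```text
t: 14.1
ee_pos: [570.8, 63.4, 286.6]
orientation: [-2.219, -2.222, 0.002]
ft_force: [0.5, 0.8, -0.8]
width: 29.5
```

Request:
{"api": "send_rows", "payload": {
  "rows": [
    [0.03,0,0,0,-1],
    [0.013,0,0.015,0,-1],
    [0,0,0.03,0,-1],
    [0,0,0.025,0,-1],
    [0,0,0.015,0,-1]
  ]
}}

```text
t: 14.6
ee_pos: [570.0, 104.0, 199.3]
orientation: [-2.219, -2.221, 0.006]
ft_force: [-0.1, 0.9, -0.6]
width: 29.2
```

Request:
{"api": "send_rows", "payload": {
  "rows": [
    [0,0,0.01,0,-1],
    [0,0,0.005,0,-1],
    [0,0,0.003,0,-1],
    [0,0,0,0,-1],
    [0,0,0,0,-1]
  ]
}}

```text
t: 15.1
ee_pos: [572.0, 104.6, 185.5]
orientation: [2.22, 2.222, 0.002]
ft_force: [-0.4, -0.2, -0.1]
width: 29.7
```

Contact expected near TCP z ≈ 170.

Request:
{"api": "send_rows", "payload": {
  "rows": [
    [0,0,0.006,0,-1],
    [0,0,0.004,0,-1],
    [0,0,0.002,0,-1],
    [0,0,0.001,0,-1],
    [0,0,0,0,-1]
  ]
}}

```text
t: 15.6
ee_pos: [571.4, 104.6, 171.5]
orientation: [-2.22, -2.222, 0.001]
ft_force: [0.5, -0.1, -0.7]
width: 29.4
```

Request:
{"api": "send_rows", "payload": {
  "rows": [
    [0,0,0.001,0,-1],
    [0,0,0,0,-1],
    [0,0,0,0,-1]
  ]
}}

```text
t: 15.9
ee_pos: [571.5, 104.6, 170.8]
orientation: [2.22, 2.222, 0.0]
ft_force: [-0.7, 0.4, -1.0]
width: 29.5
```

Request:
{"api": "send_rows", "payload": {
  "rows": [
    [0,0,0.001,0,-1],
    [0,0,0,0,-1],
    [0,0,0,0,-1]
  ]
}}

```text
t: 16.2
ee_pos: [571.7, 104.7, 170.2]
orientation: [2.22, 2.222, 0.001]
ft_force: [-1.4, -0.8, 4.7]
width: 29.3
```

Request:
{"api": "send_rows", "payload": {
  "rows": [
    [0,0,0,0,0.4],
    [0,0,0,0,0.4],
    [0,0,0,0,0.4],
    [0,0,0,0,0.4],
    [0,0,0,0,0.4]
  ]
}}

```text
t: 16.7
ee_pos: [571.4, 104.6, 169.5]
orientation: [-2.22, -2.222, 0.0]
ft_force: [0.9, -0.7, -0.0]
width: 61.2
```

Request:
{"api": "send_rows", "payload": {
  "rows": [
    [0,0,-0.02,0,0.4],
    [0,0,-0.04,0,0.5],
    [0,0,-0.04,0,1],
    [0.02,-0.01,-0.03,0,1],
    [0.04,-0.015,0,0,1]
  ]
}}

```text
t: 17.2
ee_pos: [548.9, 164.1, 304.5]
orientation: [2.221, 2.215, 0.011]
ft_force: [1.1, 1.0, -0.8]
width: 85.5
```

Request:
{"api": "send_rows", "payload": {
  "rows": [
    [0.04,-0.015,0,0,1],
    [0.04,-0.015,0,0,1],
    [0.02,-0.005,0,0,1],
    [0,0,0,0,1],
    [0,0,0,0,1]
  ]
}}

```text
t: 17.7
ee_pos: [511.2, 264.5, 299.5]
orientation: [2.219, 2.224, -0.001]
ft_force: [-0.2, 0.5, -0.3]
width: 87.7
```

```bash
python3 shot.py 8 wrist side
```

```text
17.8 [511.6 263.6 299.5] 88.06817264287899 [ 0.7 -0.3 -0.9]
```

View pics/wrist8.png

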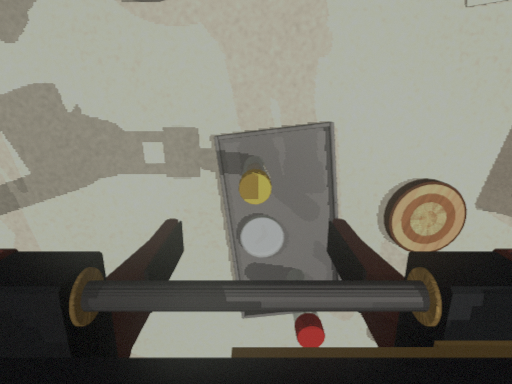

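View pics/side8.png

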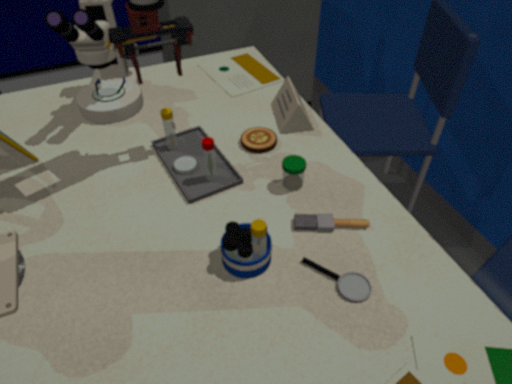

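```bash
python3 - <<'E'
from h import *
d=load('wrist8.npz')
cv2.imwrite('pics/w8z.png',cv2.resize(d['color'][160:215,225:290],None,fx=8,fy=8,interpolation=cv2.INTER_CUBIC))
print(px2w(d,[(255,187.7)],125))
W,ok=cloud(d)
mm=ok&(W[...,2]>118)&(W[...,2]<132)&(np.hypot(W[...,0]-511,W[...,1]-267)<25)
print(W[mm].min(0),W[mm].max(0))
E
```

```text
[[510.42415862 269.86798716 125.        ]]
[494.71271639 254.65188848 118.10554777] [524.36097085 284.33040421 126.53338577]
```

View pics/w8z.png

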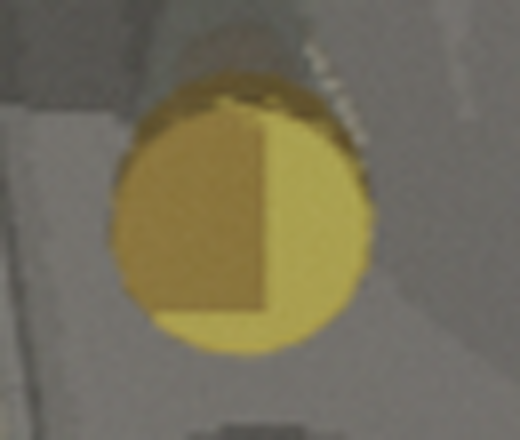

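Request:
{"api": "send_rows", "payload": {
  "rows": [
    [0.005,-0.001,0.03,0,0.6],
    [0,0,0.04,0,0.6],
    [0,0,0.035,0,0.6],
    [0,0,0.02,0,0.4],
    [0,0,0.004,0,0.4]
  ]
}}

```text
t: 18.3
ee_pos: [509.5, 267.6, 168.1]
orientation: [-2.221, -2.22, 0.007]
ft_force: [-0.0, 0.0, 0.5]
width: 61.7
```

Request:
{"api": "send_rows", "payload": {
  "rows": [
    [0,0,0,0,0.4],
    [0,0,0,0,0.4],
    [0,0,0,0,0.4]
  ]
}}

```text
t: 18.6
ee_pos: [511.2, 269.7, 172.2]
orientation: [2.22, 2.222, 0.004]
ft_force: [-0.1, -0.7, 0.1]
width: 61.7
```

Request:
{"api": "send_rows", "payload": {
  "rows": [
    [-0.001,0,0.002,0,0.0],
    [0,0,0,0,-1],
    [0,0,0,0,-1],
    [0,0,0,0,-1],
    [0,0,0,0,-1]
  ]
}}

```text
t: 19.1
ee_pos: [510.3, 268.6, 168.8]
orientation: [2.22, 2.223, 0.0]
ft_force: [0.3, -0.2, 1.4]
width: 29.8
```

Request:
{"api": "send_rows", "payload": {
  "rows": [
    [0,0,0,0,-1],
    [0,0,0,0,-1],
    [0,0,0,0,-1],
    [0,0,0,0,-1]
  ]
}}

```text
t: 19.5
ee_pos: [510.4, 268.6, 168.8]
orientation: [-2.22, -2.223, -0.0]
ft_force: [0.4, 0.6, 2.4]
width: 29.3
```

Request:
{"api": "send_rows", "payload": {
  "rows": [
    [0,0,-0.02,0,-1],
    [0,0,-0.035,0,-1],
    [0,0,-0.04,0,-1],
    [0,0,-0.035,0,-1],
    [-0.025,0.001,-0.006,0,-1]
  ]
}}

```text
t: 20.0
ee_pos: [513.2, 245.7, 309.1]
orientation: [2.216, 2.223, 0.012]
ft_force: [-0.1, 0.2, -0.8]
width: 29.7
```

Request:
{"api": "send_rows", "payload": {
  "rows": [
    [-0.04,0.004,0,0,-1],
    [-0.04,0.007,0,0,-1],
    [-0.042,0.007,0,0,-1],
    [-0.042,0.007,0,0,-1],
    [-0.042,0.007,0,0,-1]
  ]
}}

```text
t: 20.5
ee_pos: [543.5, 35.9, 304.6]
orientation: [-2.22, -2.223, 0.0]
ft_force: [1.2, -0.4, -0.6]
width: 30.0
```

Request:
{"api": "send_rows", "payload": {
  "rows": [
    [-0.042,0.007,0,0,-1],
    [-0.042,0.007,0,0,-1],
    [-0.04,0.008,0,0,-1],
    [-0.03,0.006,0,0,-1],
    [-0.015,0.002,0,0,-1]
  ]
}}

```text
t: 21.0
ee_pos: [573.9, -133.8, 304.4]
orientation: [2.223, 2.22, -0.0]
ft_force: [0.7, 0.3, -0.4]
width: 29.5
```

Request:
{"api": "send_rows", "payload": {
  "rows": [
    [0,0,0,0,-1],
    [0,0,0,0,-1],
    [0,0,0,0,-1]
  ]
}}

```text
t: 21.3
ee_pos: [573.4, -130.0, 304.5]
orientation: [-2.218, -2.223, 0.0]
ft_force: [0.2, 0.3, -0.3]
width: 29.7
```

```bash
python3 shot.py 9 wrist side; python3 held.py 9 573 -133.4 306 102.5;python3 - <<'E'
import cv2,numpy as np
a=cv2.imread('pics/side9.png')[150:290,180:320]
cv2.imwrite('pics/z9.png',cv2.resize(a,(600,600),interpolation=cv2.INTER_CUBIC))
E
```

```text
21.4 [ 573.6 -130.   304.7] 29.3164926966812 [-0.4 -0.6 -0.5]
```

View pics/held9.png

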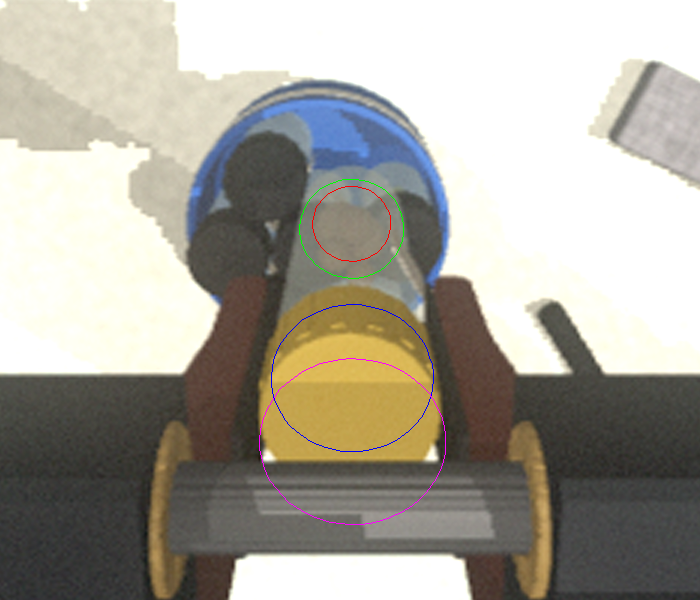

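View pics/z9.png

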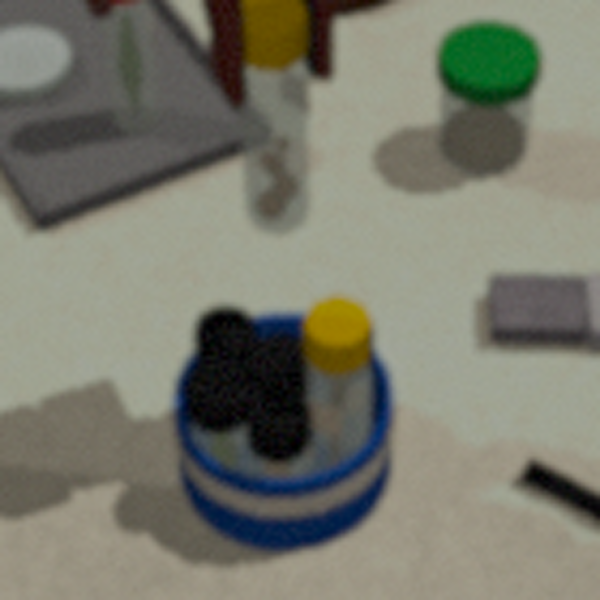

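Request:
{"api": "send_rows", "payload": {
  "rows": [
    [-0.003,0,0.02,0,-1],
    [0,0,0.02,0,-1],
    [0,0,0.008,0,-1],
    [0,0,0,0,-1],
    [0,0,0,0,-1]
  ]
}}

```text
t: 21.9
ee_pos: [574.1, -134.1, 257.2]
orientation: [2.219, 2.223, 0.0]
ft_force: [0.7, -0.3, 0.1]
width: 29.9
```

```bash
python3 shot.py 10 wrist side; python3 held.py 10 573.5 -133 256.7 102.5;python3 - <<'E'
import cv2,numpy as np
a=cv2.imread('pics/side10.png')[150:290,180:320]
cv2.imwrite('pics/z10.png',cv2.resize(a,(600,600),interpolation=cv2.INTER_CUBIC))
E
```

```text
22.0 [ 574.3 -134.3  257.7] 29.55951418471215 [0.6 0.3 0. ]
```

View pics/held10.png

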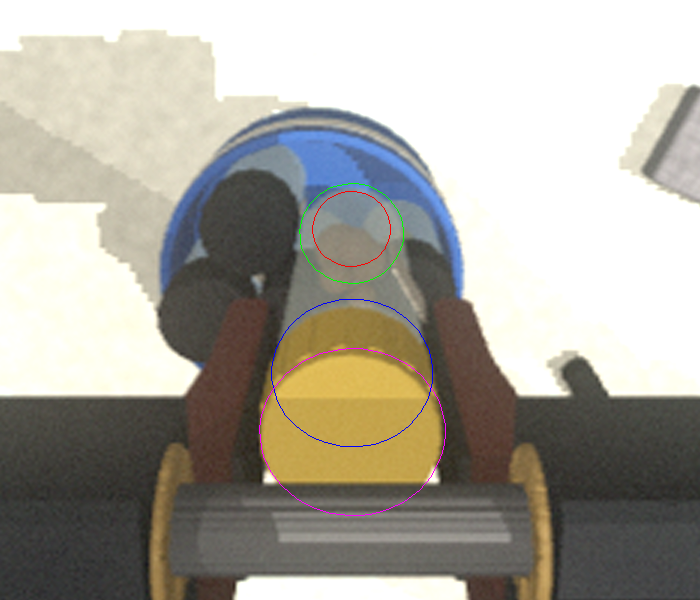

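View pics/z10.png

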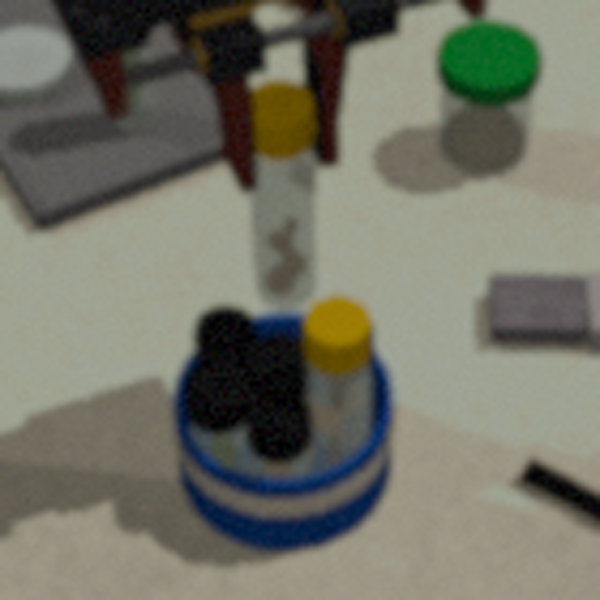

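Request:
{"api": "send_rows", "payload": {
  "rows": [
    [0.0015,0,0.002,0,-1],
    [0,0,0.004,0,-1],
    [0,0,0.005,0,-1],
    [0,0,0.005,0,-1],
    [0,0,0.003,0,-1]
  ]
}}

```text
t: 22.5
ee_pos: [573.5, -132.9, 236.9]
orientation: [-2.22, -2.222, 0.001]
ft_force: [0.5, -0.8, -0.9]
width: 29.7
```

Request:
{"api": "send_rows", "payload": {
  "rows": [
    [0,0,0.004,0,-1],
    [0,0,0.005,0,-1],
    [0,0,0.005,0,-1],
    [0,0,0.004,0,-1],
    [0,0,0,0,-1]
  ]
}}

```text
t: 23.0
ee_pos: [573.4, -132.8, 218.9]
orientation: [-2.22, -2.222, 0.001]
ft_force: [-0.9, 0.8, -1.2]
width: 29.9
```

```bash
python3 shot.py 11 wrist side; python3 held.py 11 573.5 -133 219 102.5;python3 - <<'E'
import cv2,numpy as np
a=cv2.imread('pics/side11.png')[150:290,180:320]
cv2.imwrite('pics/z11.png',cv2.resize(a,(600,600),interpolation=cv2.INTER_CUBIC))
E
```

```text
23.1 [ 573.7 -132.9  219.6] 29.529905278841444 [-0.7  0.  -0.6]
```

View pics/held11.png

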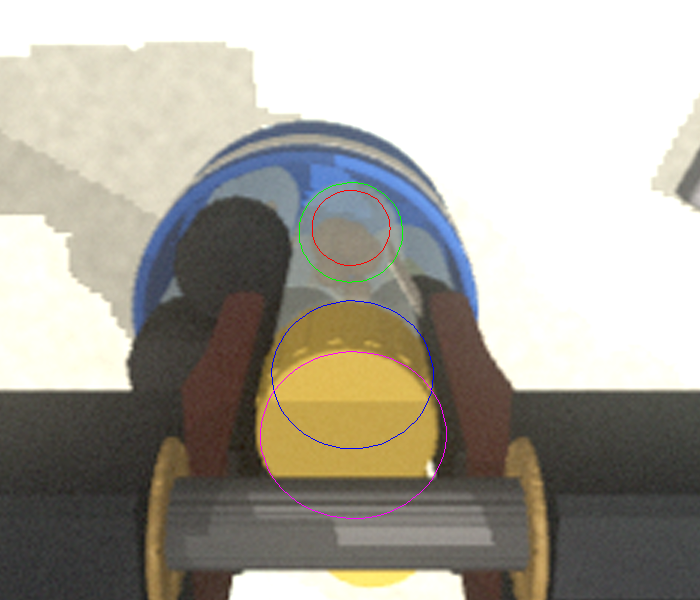

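View pics/z11.png

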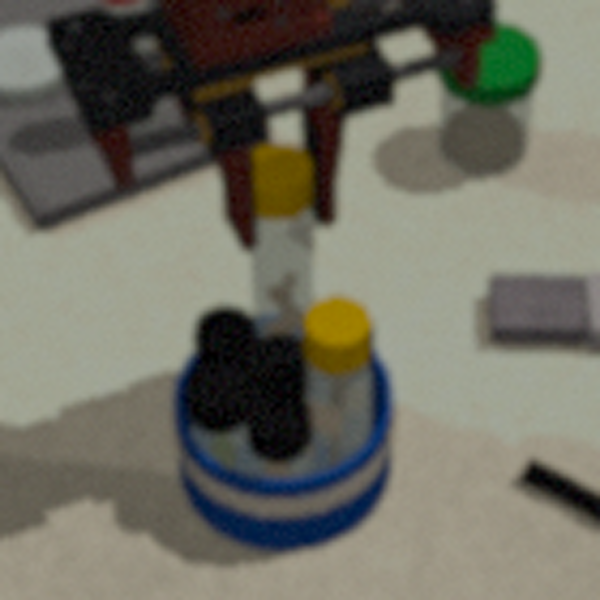

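Request:
{"api": "send_rows", "payload": {
  "rows": [
    [0,0,0.005,0,-1],
    [0,0,0.006,0,-1],
    [0,0,0.006,0,-1],
    [0,0,0.006,0,-1],
    [0,0,0.006,0,-1]
  ]
}}

```text
t: 23.6
ee_pos: [573.6, -132.9, 190.0]
orientation: [-2.22, -2.222, 0.0]
ft_force: [0.1, -0.1, 0.4]
width: 29.4
```

Request:
{"api": "send_rows", "payload": {
  "rows": [
    [0,0,0.006,0,-1],
    [0,0,0.005,0,-1],
    [0,0,0.003,0,-1],
    [0,0,0.002,0,-1],
    [0,0,0,0,-1]
  ]
}}

```text
t: 24.1
ee_pos: [573.7, -132.9, 174.4]
orientation: [-2.22, -2.222, 0.0]
ft_force: [-0.4, 0.1, -0.3]
width: 29.5
```

Request:
{"api": "send_rows", "payload": {
  "rows": [
    [0,0,0.001,0,-1],
    [0,0,0.001,0,-1],
    [0,0,0,0,-1],
    [0,0,0,0,-1]
  ]
}}

```text
t: 24.5
ee_pos: [573.8, -132.9, 172.8]
orientation: [2.22, 2.223, 0.0]
ft_force: [-0.5, 0.3, -0.2]
width: 29.7
```

Request:
{"api": "send_rows", "payload": {
  "rows": [
    [0,0,0.001,0,-1],
    [0,0,0.001,0,-1],
    [0,0,0,0,-1],
    [0,0,0,0,-1]
  ]
}}

```text
t: 24.9
ee_pos: [573.7, -132.9, 170.6]
orientation: [-2.22, -2.222, 0.0]
ft_force: [0.5, -0.1, -1.0]
width: 29.7
```

Request:
{"api": "send_rows", "payload": {
  "rows": [
    [0,0,0.001,0,-1],
    [0,0,0,0,-1],
    [0,0,0,0,-1]
  ]
}}

```text
t: 25.2
ee_pos: [573.8, -132.9, 169.8]
orientation: [2.22, 2.222, 0.0]
ft_force: [-0.1, -0.5, 0.1]
width: 29.7
```

Request:
{"api": "send_rows", "payload": {
  "rows": [
    [0,0,0.0007,0,-1],
    [0,0,0,0,-1],
    [0,0,0,0,-1]
  ]
}}

```text
t: 25.5
ee_pos: [573.9, -133.0, 169.7]
orientation: [2.22, 2.222, 0.0]
ft_force: [-1.9, 0.6, 7.1]
width: 29.7
```

Contact on the floor. Release and withdraw clear of everything.

Request:
{"api": "send_rows", "payload": {
  "rows": [
    [0,0,0,0,0.2],
    [0,0,0,0,0.2],
    [0,0,0,0,0.2],
    [0,0,0,0,0.2],
    [0,0,0,0,0.2]
  ]
}}

```text
t: 26.0
ee_pos: [573.7, -132.9, 168.8]
orientation: [-2.22, -2.222, 0.0]
ft_force: [-0.6, 0.2, 0.5]
width: 52.7
```

Request:
{"api": "send_rows", "payload": {
  "rows": [
    [0,0,-0.02,0,0.2],
    [0,0,-0.04,0,0.4],
    [0,0,-0.04,0,1],
    [-0.01,0,-0.03,0,1],
    [-0.02,0,0,0,1]
  ]
}}

```text
t: 26.5
ee_pos: [575.8, -162.9, 304.0]
orientation: [2.214, 2.219, 0.006]
ft_force: [-0.6, -0.5, -0.2]
width: 81.2
```

Request:
{"api": "send_rows", "payload": {
  "rows": [
    [0,0,0,0,1],
    [0,0,0,0,1],
    [0,0,0,0,1]
  ]
}}

```text
t: 26.8
ee_pos: [573.3, -162.3, 298.1]
orientation: [-2.219, -2.221, 0.001]
ft_force: [-0.7, -0.1, 0.1]
width: 87.6
```

```bash
python3 shot.py 12 wrist side; python3 - <<'E'
import cv2,numpy as np
a=cv2.imread('pics/side12.png')[170:290,180:300];b=cv2.imread('pics/wrist12.png')[80:250,170:340]
cv2.imwrite('pics/z12.png',np.hstack([cv2.resize(a,(400,400),interpolation=cv2.INTER_CUBIC),cv2.resize(b,(400,400),interpolation=cv2.INTER_CUBIC)]))
E
```

```text
26.9 [ 573.5 -162.2  298.1] 87.91538506213342 [ 0.9 -0.1 -0.5]
```

View pics/z12.png

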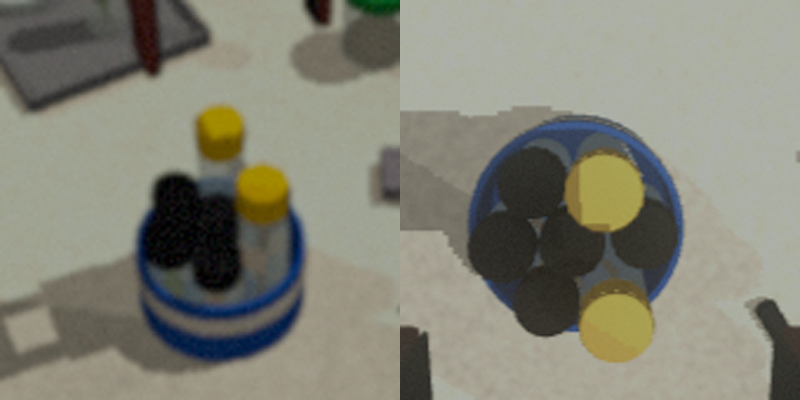

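Request:
{"api": "send_rows", "payload": {
  "rows": [
    [-0.03,-0.01,0,0,1],
    [-0.045,-0.02,0,0,1],
    [-0.045,-0.02,0,0,1],
    [-0.045,-0.02,0,0,1],
    [-0.045,-0.01,0,0,1]
  ]
}}

```text
t: 27.4
ee_pos: [492.5, -373.9, 298.5]
orientation: [-2.219, -2.222, 0.0]
ft_force: [0.8, 0.3, 0.8]
width: 87.7
```

Request:
{"api": "send_rows", "payload": {
  "rows": [
    [-0.02,0,0,0,1],
    [0,0,0,0,1],
    [0,0,0,0,1],
    [0,0,0,0,1]
  ]
}}

```text
t: 27.8
ee_pos: [494.5, -391.3, 298.6]
orientation: [-2.218, -2.223, -0.0]
ft_force: [0.1, -0.4, 0.4]
width: 88.1
```

```bash
python3 shot.py 13 top side; python3 - <<'E'
from h import *
for n in ['top','side']:
    d0=load(n+'0.npz');d=load(n+'13.npz');W,ok=cloud(d);W0,ok0=cloud(d0)
    for c in ['yellow','red','green']:
        m=masks(d['color'])[c];k,lab,st,ce=cv2.connectedComponentsWithStats(m.astype(np.uint8))
        for i in range(1,k):
            p=W[(lab==i)&ok]
            if len(p)<30: continue
            mx=np.percentile(p[:,2],90); q=p[p[:,2]>mx-6]; e=((q.min(0)+q.max(0))/2)
            if mx<50 or e[0]>800 or abs(e[1])>300: continue
            print(n,c,mx.round(1),e.round(1),np.median(p[p[:,2]>mx-4][:,2]))
    print(n,'blacks z', [ (b,np.median(W[ok&(np.hypot(W[...,0]-b[0],W[...,1]-b[1])<9)&(W[...,2]>70)][:,2]).round(1)) for b in [(542.5,-135),(528,-164),(559,-161),(591.5,-158.3),(547.3,-189.7)]])
a=cv2.imread('pics/side13.png')[110:290,140:320];b=cv2.imread('pics/top13.png')[190:280,100:370]
cv2.imwrite('pics/z13.png',cv2.resize(a,(590,590),interpolation=cv2.INTER_CUBIC));cv2.imwrite('pics/z13t.png',cv2.resize(b,None,fx=2.9,fy=2.9,interpolation=cv2.INTER_CUBIC))
E
```

```text
27.9 [ 494.6 -391.4  298.9] 87.75212406953192 [-0.1 -1.   0. ]
top yellow 127.3 [ 579.2 -185.6  125.6] 125.55439182387897
top yellow 127.9 [ 573.8 -132.1  126.4] 126.10538682430716
top red 126.6 [570.6 104.1 124.9] 124.73017535370987
top green 76.3 [752.1   4.6  75.6] 74.34439710893311
top blacks z [((542.5, -135), np.float64(83.1)), ((528, -164), np.float64(83.7)), ((559, -161), np.float64(83.4)), ((591.5, -158.3), np.float64(84.0)), ((547.3, -189.7), np.float64(83.5))]
side green 74.4 [766.5 -13.   72.8] 73.2615478666446
side blacks z [((542.5, -135), np.float64(nan)), ((528, -164), np.float64(nan)), ((559, -161), np.float64(nan)), ((591.5, -158.3), np.float64(nan)), ((547.3, -189.7), np.float64(nan))]
  return _methods._mean(a, axis=axis, dtype=dtype,
  ret = ret.dtype.type(ret / rcount)
```

View pics/z13.png

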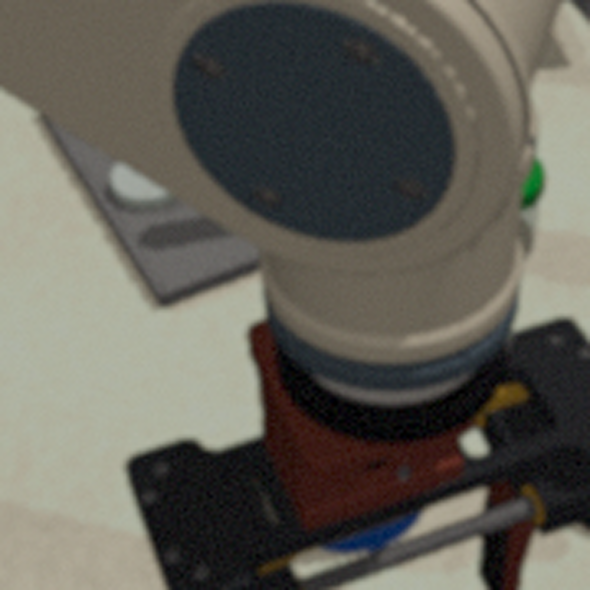

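View pics/top13.png

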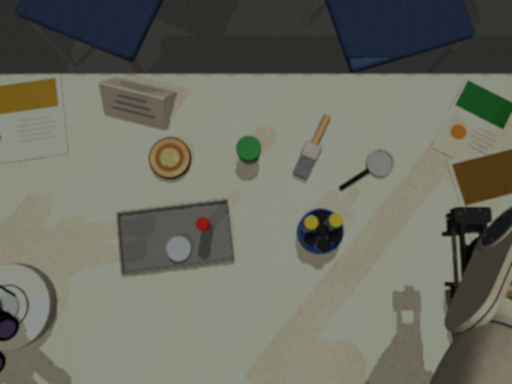

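```bash
python3 -c "
from workcell import ctrl
print(ctrl.close_job())"
```

```text
the job is handed in; nothing more can be done
None
```

Both yellow-capped tubes are now upright in the pot, one in the empty outer place and one in the place the red tube left. The red-capped tube stands on the tray where the first yellow one was. I handed the job in at about 28 s; no verdict came back.

**Final checks (top camera):**
- **Yellow caps:** tops at about 125.6 and 126.1 mm, where 126 mm means standing on the pot floor. I felt about 7–8 N of floor contact before letting go of each tube.
- **Black caps:** tops at 83–84 mm, where 84 mm is right, and all five still in the pot.
- **Red tube:** upright on the tray with its top at about 125 mm.
- **Everything else:** the pot, petri dish, jar, brush, slice and lens look unmoved. Of these I compared only the jar's position in numbers, and it had not changed.

**Not confirmed:** in the last side picture the arm blocked the view of the pot, so that side check gave no reading. The side view from just after I released the second yellow tube, with both yellow tubes in place, showed them upright. I judged tilt only by eye and from cap heights.

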